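# Line up the microscope objectives on the lens rail

### The job

Stand the four microscope objectives from the grey mat on the pads of the lens rail in order of height, one centred on each pad: the tallest next to the oil bottle, the shortest at the other end. Set each down gently, upright as it stands now; do not drop one or let one fall over, and leave the slide box and the white bottle where they are.

Things in the scene. Friction and masses are not known exactly. Their poses are not given: they have to be found in the camera images.
- lens_a: the shortest of four microscope objectives: upright steel barrel 30 mm tall on a black cap, a very wide front lens, 23 mm across, on top. The barrel is 28 mm in diameter and straight from the bottom to 23 mm up, then narrows; about 110 g. It starts on a grey mat 3 mm thick, about 100 mm from the others. Origin: centre of its underside; z up the barrel; yaw means nothing.
- lens_b: the second shortest of four microscope objectives: upright steel barrel 44 mm tall on a black cap, a wide front lens, 18 mm across, on top. The barrel is 28 mm in diameter and straight from the bottom to 33 mm up, then narrows; about 138 g. It starts on a grey mat 3 mm thick, about 100 mm from the others. Origin: centre of its underside; z up the barrel; yaw means nothing.
- lens_c: the second tallest of four microscope objectives: upright steel barrel 58 mm tall on a black cap, a narrow front lens, 14 mm across, on top. The barrel is 28 mm in diameter and straight from the bottom to 43 mm up, then narrows; about 166 g. It starts on a grey mat 3 mm thick, about 100 mm from the others. Origin: centre of its underside; z up the barrel; yaw means nothing.
- lens_d: the tallest of four microscope objectives: upright steel barrel 72 mm tall on a black cap, a long nose with the smallest front lens, 10 mm across, on top. The barrel is 28 mm in diameter and straight from the bottom to 50 mm up, then narrows; about 194 g. It starts on a grey mat 3 mm thick, about 100 mm from the others. Origin: centre of its underside; z up the barrel; yaw means nothing.
- seat1: The lens rail, a flat aluminium bar 287 by 56 mm, 10 mm thick, lies on the bench at any angle; on it in a straight row are four equal round black pads, 44 mm in diameter, 2 mm proud, 58 mm between centres. This is the pad at the end farthest from the oil bottle. Fixed. Origin: centre of its top face, 12 mm above the bench; z up, x along the rail towards the oil bottle.
- seat2: The second pad of the rail, counted from the end without the oil bottle. Fixed. Origin: centre of its top face, 12 mm above the bench; z up, x along the rail towards the oil bottle.
- seat3: The third pad of the rail, counted from the end without the oil bottle. Fixed. Origin: centre of its top face, 12 mm above the bench; z up, x along the rail towards the oil bottle.
- seat4: The pad of the rail next to the oil bottle: a small amber bottle with a black cap, fixed on the rail 61 mm beyond this pad's centre (34 mm wide, top 64 mm above the bench). Fixed. Origin: centre of its top face, 12 mm above the bench; z up, x along the rail towards the oil bottle.
- slide_box: blue and brown cardboard box of slides, 34 by 84 mm and 51 mm high, standing on the bench; to be left alone. Origin: centre of its underside.
- wash_bottle: white plastic bottle, 52 mm in diameter, 100 mm high, standing on the bench; to be left alone. Origin: centre of its underside.
Mind the look-alikes: they are no part of the job. Leave any orange look-alike of the lens_b alone.

How it is judged:
At the end, for the whole second after the job is handed in: Each objective stands released, upright (within 0.12 rad) and at rest on its own pad, its centre within 12 mm of the pad's centre: heights rise along the rail from the plain end to the oil bottle (lens_a on seat1, lens_b on seat2, lens_c on seat3, lens_d on seat4) (horizontal distance between lens_a and seat1 below 0.012 m and z of lens_a in the frame of seat1 between -0.004 and 0.005 m and angle between each of lens_a, lens_b, lens_c, lens_d's own z axis and vertical below 0.12 rad and linear speed of each of lens_a, lens_b, lens_c, lens_d below 0.02 m/s and angular speed of each of lens_a, lens_b, lens_c, lens_d below 0.2 rad/s and contact force between the fingers and lens_a below 0.1 N and horizontal distance between lens_b and seat2 below 0.012 m and z of lens_b in the frame of seat2 between -0.004 and 0.005 m and contact force between the fingers and lens_b below 0.1 N and horizontal distance between lens_c and seat3 below 0.012 m and z of lens_c in the frame of seat3 between -0.004 and 0.005 m and contact force between the fingers and lens_c below 0.1 N and horizontal distance between lens_d and seat4 below 0.012 m and z of lens_d in the frame of seat4 between -0.004 and 0.005 m and contact force between the fingers and lens_d below 0.1 N); the robot touches nothing.
It fails at once if an objective falls over (leans more than 0.8 rad) (angle between any of lens_a, lens_b, lens_c, lens_d's own z axis and vertical above 0.8 rad).
It fails at once if an objective is dropped (falls freely from more than about 20 mm: faster than 0.6 m/s while the fingers do not touch it) ((contact force between the fingers and lens_a below 0.05 N and linear speed of lens_a above 0.6 m/s) or (contact force between the fingers and lens_b below 0.05 N and linear speed of lens_b above 0.6 m/s) or (contact force between the fingers and lens_c below 0.05 N and linear speed of lens_c above 0.6 m/s) or (contact force between the fingers and lens_d below 0.05 N and linear speed of lens_d above 0.6 m/s)).
It fails at once if the slide box or the white bottle is shifted by more than 25 mm (distance of any of slide_box, wash_bottle from where it was at the start of the episode above 0.025 m).
It also fails if it takes over 118 s, if anything falls off the work surface, if the arm or the gripper's body presses on something with over 40 N, if the wrist force passes 120 N, or if a joint passes its speed limit or range.

### The arm

A 6-joint arm with a two-finger parallel gripper is mounted at the origin on the work surface. World frame = base frame: x ahead of the robot, y to its left, z up, the work surface at z = 0. Lengths are in m, angles in rad, forces in N, time in s.
With the tool pointing down it reaches from about 0.35 to 0.85 m from the base axis. Payload 8.1 kg.
Tool frame: the origin (TCP) lies at the very end of the fingers, on their centre line; the grasp point (between the pads) lies 19 mm behind it; z points along the fingers, y is the line along which they close (so a half turn about z gives the same grasp; the last joint's range is limited). The gripper opens to 93 mm and grips with 3 to 60 N. Pads are 15 mm wide; open, the fingers measure 128 mm over their backs; the gripper's body (75 mm by 188 mm) begins 65 mm behind the grasp point.
Start: joints at [1.203, 0.13, 1.488, -0, 1.523, -0.085], TCP at [0.167, 0.576, 0.219] pointing down, gripper open.
Joint ranges: [-2.96, 2.96], [-0.89, 2.26], [0.02, 2.5], [-1.34, 4.48], [0, 2.73], [-2.66, 2.66]. Speed limits (rad/s): [2.39, 2.39, 2.79, 3.14, 3.14, 3.14].

### API

Orientations are given as a rotation vector (axis times angle).
In Python, from cell import arm, vision gives the robot as it stands.
- The arm moves only by the tool play_rows, never from a script. Its argument "steps" is text: rows parted by semicolons, each of 6 numbers parted by spaces: the shift along the tool's x, y, z in cm, then the turn, a rotation vector about the tool's x, y, z in rad. In form: tx ty tz wx wy wz; .... A call has exactly 5 rows; each row shifts and turns the commanded pose from where the row before left it, along the tool's axes as they then stand; what a row does not reach is not made up. A row lasts 1/10 s, in which the tool goes at most 50 mm and 8.59 degrees, less where a joint would pass 70% of its speed; a pose out of reach is approached as far as the arm can. A call with a gripper value outside its range is refused whole. "grip" is the closure, from 0 (fully open) to 1 (shut), set as the call begins (left out, the last holds). The fingers move at their own pace and stop on an object; "squeeze" is the grip in N (left out, the last holds). Time passes only in rows, so rows that do not move let the fingers close, or fill a call up. It gives the time, the measured TCP pose, the force, the opening and the grip force at its end, in the units of the state.
- arm.state(): the state, without advancing time (a new reading comes with each control period).
- vision.get_image(name): name is "side" or "top" or "wrist"; returns the picture (420x560x3 uint8, red, green, blue); there is no depth.
- vision.camera_model(name): a dict with "fx", "fy", "cx", "cy" (pixels), "dist_coeffs" ([k1, k2, p1, p2, k3] as OpenCV has them; the pictures are not rectified), "camera_from_world" (4x4, takes a point from world to camera coordinates); the wrist camera has in their place "T_tool_cam" (4x4, takes a point from camera to tool coordinates, whose origin is the TCP and whose axes are the flange's). Camera axes: x right, y up, looking along -z (the intrinsics and any distortion apply to the point x, -y, -z); pixel columns grow to the right and rows downward; lengths in m; the calibration is good to about 2 mm. A picture is of the moment at which its call begins: read the wrist's pose just before it. camera_model takes no time and is no camera call.
- arm.finish_job(): hands the job in; it is judged then, once.
The state is a dict: "time": time; "joint_pos": joint angles; "dq": joint speeds; "joint_torque": joint torques, N m; "eef_pos": TCP position; "tcp_rot": TCP orientation; "force": force on the tool from outside, world axes, zero at the start; "wrist_torque": the same for the moment, N m; "gripper_width": opening from 0.0 (shut) to 1.0 (fully open); "grasp_force": force on a finger pad.
Only numpy, scipy, OpenCV 4.12 (cv2) and the standard library are available. Lean on these libraries where they do the work, as an engineer would, in place of code of your own. Each camera call takes 0.05 s, during which the arm holds its last target. There are 200 camera calls.

## Working session

There is one attempt and no reset: what is moved stays moved. The work goes in short steps, Python scripts to look and compute and a tool call to move; the robot and the scene stay as the last step left them, time stands still between calls to the robot, and variables do not carry over. Pictures are saved under pics/ and viewed, at most 14 in all, crops included, and the job is handed in when it is done.

Besides the shell and the picture viewer there is one more tool, called after ">>>" as a command line: name --argument value ..., lists and objects as JSON in quotes. play_rows: Moves the arm, as the interface text tells. Its arguments: {"type":"object","properties":{"steps":{"type":"string"},"grip":{"type":"number"},"squeeze":{"type":"number"}},"required":["steps"]}

```bash
mkdir -p pics; python3 - <<'E'
from cell import arm, vision
import cv2
print(arm.state())
for n in("top","side"):
    cv2.imwrite(f"pics/{n}0.png",vision.get_image(n)[:,:,::-1]); print(n,vision.camera_model(n))
print(vision.camera_model("wrist"))
E
```

```text
{'time': 0.0, 'joint_pos': array([ 1.20261243e+00,  1.31152238e-01,  1.48929686e+00, -1.41003738e-05,
        1.52300167e+00, -8.54029975e-02]), 'dq': array([-3.61595780e-04, -1.69582076e-04, -1.04018507e-03,  1.79631770e-03,
        3.42977282e-05, -3.55852544e-04]), 'joint_torque': array([-1.10696772e-03, -5.59875441e+01, -4.91728914e+01,  7.66137103e-02,
        3.68042488e-02, -1.51481304e-04]), 'eef_pos': array([0.16719185, 0.5756302 , 0.21758313]), 'tcp_rot': array([-4.42654486e-01, -3.10984156e+00,  2.84859010e-03]), 'force': array([0.00540477, 0.31044787, 0.04444831]), 'wrist_torque': array([ 0.02983967,  0.04227266, -0.05601441]), 'grasp_force': 0.0, 'gripper_width': 0.9980433467910107}
top {'fx': 539.0517559833534, 'fy': 539.0517559833534, 'cx': 278.0880067302568, 'cy': 211.19259941073247, 'dist_coeffs': array([-0.11133899,  0.        ,  0.        ,  0.        ,  0.        ]), 'camera_from_world': array([[ 0.03014186, -0.99933155, -0.02068635,  0.03722294],
       [ 0.98598889,  0.02632969,  0.16471992, -0.58317173],
       [-0.16406515, -0.02536148,  0.98612343, -1.2227654
[... 472 characters left out ...]
02,  8.21611734e-01,  5.68349000e-01,
        -8.88755597e-01],
       [ 0.00000000e+00,  0.00000000e+00,  0.00000000e+00,
         1.00000000e+00]])}
{'fx': 292.48630889924743, 'fy': 292.48630889924743, 'cx': 277.96423670483955, 'cy': 204.33328485313726, 'dist_coeffs': array([-0.06076206,  0.        ,  0.        ,  0.        ,  0.        ]), 'T_tool_cam': array([[ 1.98926718e-04,  9.68194046e-01,  2.50200420e-01,
         6.93713110e-02],
       [ 9.99999175e-01, -5.10147126e-04,  1.17903422e-03,
         6.46690820e-04],
       [ 1.26917293e-03,  2.50199979e-01, -9.68193348e-01,
        -1.66870659e-01],
       [ 0.00000000e+00,  0.00000000e+00,  0.00000000e+00,
         1.00000000e+00]])}
```

View pics/top0.png

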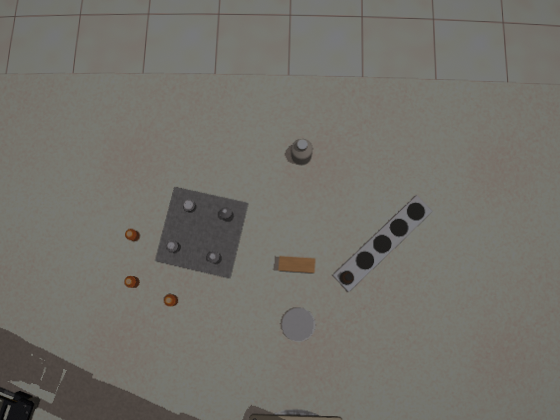

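View pics/side0.png

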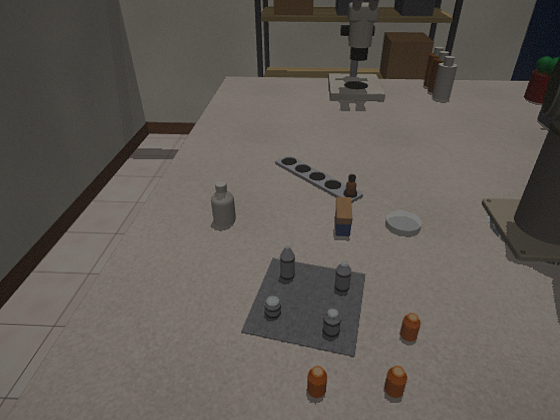

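The top view shows four grey objectives on the mat at (189,206), (226,214), (173,247) and (213,258). The orange look-alikes are off the mat. The rail pads run from (416,211) to (365,260), with the oil bottle at (346,278). I'll enlarge this to identify heights.

```bash
cat > h.py <<'E'
import numpy as np, cv2
from cell import arm, vision
from scipy.spatial.transform import Rotation as R
F=np.diag([1,-1,-1,1.])
def cam(n,st=None):
    m=vision.camera_model(n); K=np.array([[m['fx'],0,m['cx']],[0,m['fy'],m['cy']],[0,0,1]])
    if n=='wrist':
        T=np.eye(4);T[:3,:3]=R.from_rotvec(st['tcp_rot']).as_matrix();T[:3,3]=st['eef_pos']
        E=np.linalg.inv(T@m['T_tool_cam'])
    else: E=m['camera_from_world']
    return K,m['dist_coeffs'],F@E
def ray(c,uv,z):
    K,d,E=c; p=cv2.undistortPoints(np.array([[uv]],float),K,d)[0,0]
    o=-E[:3,:3].T@E[:3,3]; v=E[:3,:3].T@np.array([p[0],p[1],1]); return (o+v*(z-o[2])/v[2])
def proj(c,P):
    K,d,E=c; return cv2.projectPoints(np.array(P,float).reshape(-1,3),cv2.Rodrigues(E[:3,:3])[0],E[:3,3],K,d)[0][:,0]
E
python3 - <<'E'
import cv2,numpy as np
t=cv2.imread('pics/top0.png');s=cv2.imread('pics/side0.png')
a=cv2.resize(t[180:290,145:255],(400,400),interpolation=cv2.INTER_CUBIC)
b=cv2.resize(s[240:350,245:375],(400,338),interpolation=cv2.INTER_CUBIC)
c=cv2.resize(t[190:300,325:435],(400,400),interpolation=cv2.INTER_CUBIC)
o=np.zeros((600,800,3),np.uint8); o[:400,:400]=a;o[:338,400:]=b;
o[400:,:]=0
o=np.clip(o*1.6,0,255).astype(np.uint8); cv2.imwrite('pics/z1.png',o)
cv2.imwrite('pics/z2.png',np.clip(cv2.resize(c,(600,600),interpolation=cv2.INTER_CUBIC)*1.4,0,255).astype(np.uint8))
E
```

```text
(no output)
```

View pics/z1.png

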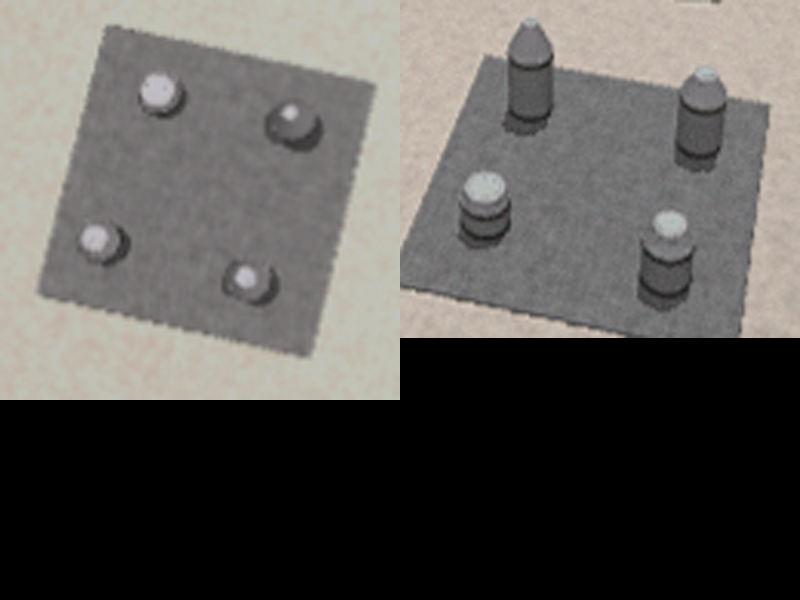

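View pics/z2.png

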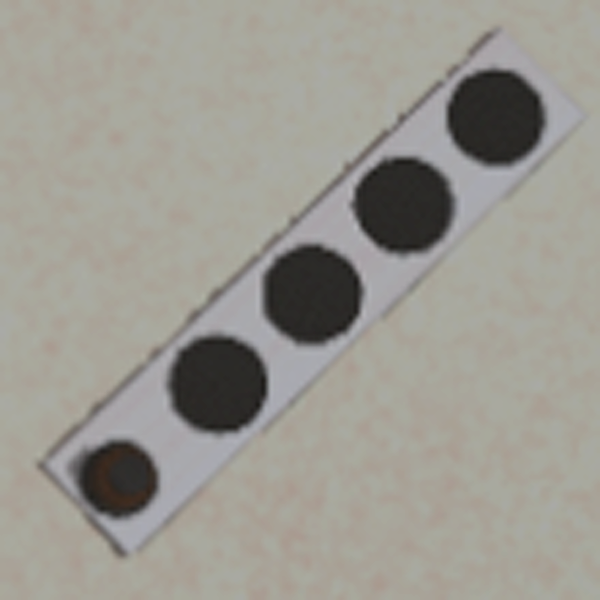

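Identified, with heights confirmed by the side view: a = (188,205), d = (225,211), b = (171,246), c = (212,256). The pads are clear, and the oil bottle is at the near-left end of the rail. Next I'll compute positions.

```bash
python3 - <<'E'
from h import *
t=cam('top');s=cam('side')
g=lambda p,o,k:((p[0]+.5)/k-.5+o[0],(p[1]+.5)/k-.5+o[1])
L={'a':((158,91),(86,186),.033),'b':((95,239),(270,223),.047),'c':((245,277),(306,75),.061),'d':((290,112),(130,22),.075)}
for n,(p,q,z) in L.items():
    print(n,ray(t,g(p,(145,180),3.636),z).round(4),ray(s,g(q,(245,240),3.077),z).round(4))
P=[]
for p in[(496,117),(404,205),(312.5,294),(218,384)]:
    P.append(ray(t,g(p,(325,190),5.4545),.012)); print(P[-1].round(4))
P=np.array(P);i=np.arange(4)-1.5
d=(i[:,None]*P).sum(0)/5; print('pitch',np.linalg.norm(d),'yaw',np.degrees(np.arctan2(d[1],d[0])))
u=d/np.linalg.norm(d)*.058
print((P.mean(0)+i[:,None]*u).round(4))
print(ray(t,(296,265),.051),ray(t,(302,146),.1),ray(t,(297,323),.02))
S=arm.state();print(R.from_rotvec(S['tcp_rot']).as_matrix().round(3))
E
```

```text
a [0.5946 0.2715 0.033 ] [0.5955 0.2727 0.033 ]
b [0.4937 0.3045 0.047 ] [0.4952 0.3054 0.047 ]
c [0.471  0.2033 0.061 ] [0.4713 0.2058 0.061 ]
d [0.576  0.1776 0.075 ] [0.5761 0.1802 0.075 ]
[ 0.5973 -0.2796  0.012 ]
[ 0.5566 -0.238   0.012 ]
[ 0.5159 -0.1973  0.012 ]
[ 0.4752 -0.1557  0.012 ]
pitch 0.05793868006797561 yaw 134.6249254060606
[[ 0.5974 -0.2796  0.012 ]
 [ 0.5566 -0.2383  0.012 ]
 [ 0.5159 -0.197   0.012 ]
 [ 0.4751 -0.1557  0.012 ]]
[0.45625996 0.00842057 0.051     ] [0.72752004 0.00181831 0.1       ] [0.32251805 0.00224586 0.02      ]
[[-0.96   0.279 -0.001]
 [ 0.279  0.96  -0.002]
 [ 0.    -0.002 -1.   ]]
```

>>> play_rows --steps "0 0 1.5 0 0 0.1275; 0 0 1.5 0 0 0.1275; 0 0 1.5 0 0 0.1275; 0 0 1.5 0 0 0.1275; 0 0 0 0 0 0" --grip 0 --squeeze 25

```text
time: 0.6
eef_pos: [0.1667, 0.5743, 0.1554]
tcp_rot: [1.216, 2.897, -0.008]
force: [0.0, -0.7, 0.1]
gripper_width: 0.996
grasp_force: 0.0
```

```bash
cat > go.py <<'E'
import sys
from h import *
# go.py x y z : tool-frame shift in cm
S=arm.state();M=R.from_rotvec(S['tcp_rot']).as_matrix()
print(S['time'],S['eef_pos'].round(4),'yaw_y',np.degrees(np.arctan2(M[1,1],M[0,1])).round(2),'tilt',M[:,2].round(4),S['joint_pos'].round(2))
T=dict(b=(.4945,.305),a=(.595,.272),c=(.471,.2045),d=(.576,.179),s1=(.5974,-.2796),s2=(.5566,-.2383),s3=(.5159,-.197),s4=(.4751,-.1557))
p=S['eef_pos']
for k in sys.argv[1:]:
    q=np.array([*T[k],p[2]]); print(k,(M.T@(q-p)*100).round(2)); p=q
E
python3 go.py b s2 a s1 c s3 d s4
```

```text
0.6 [0.1667 0.5743 0.1554] yaw_y 44.46 tilt [-0.0019 -0.005  -1.    ] [1.2  0.17 1.56 0.   1.42 0.43]
b [-42.18   4.54   0.07]
s2 [-43.13 -33.62   0.26]
a [33.73 38.48 -0.26]
s1 [-39.54 -38.46   0.27]
c [43.41 24.88 -0.22]
s3 [-31.8  -24.91   0.19]
d [22.63 30.62 -0.2 ]
s4 [-16.82 -30.64   0.19]
```

>>> play_rows --steps "-4.2 0.45 0 0 0 0; -4.2 0.45 0 0 0 0; -4.2 0.45 0 0 0 0; -4.2 0.45 0 0 0 0; -4.2 0.45 0 0 0 0"

```text
time: 1.1
eef_pos: [0.332, 0.4414, 0.1596]
tcp_rot: [1.206, 2.901, 0.001]
force: [-0.0, 0.5, -0.5]
gripper_width: 0.996
grasp_force: 0.0
```

>>> play_rows --steps "-4.2 0.45 0 0 0 0; -4.2 0.45 0 0 0 0; -4.2 0.45 0 0 0 0; -4.2 0.45 0 0 0 0; -4.2 0.45 0 0 0 0"

```text
time: 1.6
eef_pos: [0.4957, 0.3074, 0.1596]
tcp_rot: [1.206, 2.9, 0.001]
force: [0.2, 0.4, -0.6]
gripper_width: 1.001
grasp_force: 0.0
```

>>> play_rows --steps "0 0 0 0 0 0; 0 0 0 0 0 0; 0 0 0 0 0 0; 0 0 0 0 0 0; 0 0 0 0 0 0"

```text
time: 2.1
eef_pos: [0.4934, 0.3095, 0.1588]
tcp_rot: [-1.21, -2.899, -0.0]
force: [-0.2, -0.3, 0.4]
gripper_width: 1.004
grasp_force: 0.0
```

```bash
python3 - <<'E'
from h import *
S=arm.state();im=vision.get_image('wrist');c=cam('wrist',S)
im=np.clip(im[:,:,::-1]*1.5,0,255).astype(np.uint8)
for p in[(.4945,.305,.047),(.595,.272,.033),(.471,.2045,.061),(.576,.179,.075)]:
    u=proj(c,p)[0]; print(u.round(1)); cv2.circle(im,tuple(int(v) for v in u),2,(0,0,255),1)
cv2.imwrite('pics/w1.png',im)
E
python3 go.py b
```

```text
[275.4 205.7]
[318.8 283.9]
[187.5 262.6]
[245.8 349.7]
2.15 [0.4936 0.3094 0.1588] yaw_y 44.69 tilt [ 1.e-04  1.e-04 -1.e+00] [ 0.47  0.12  1.61  0.    1.41 -0.31]
b [-0.38 -0.24 -0.  ]
```

View pics/w1.png

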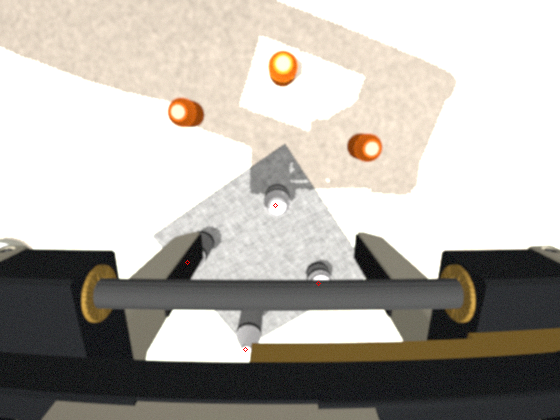

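The lens b top is at (276,206), against a predicted (275.4,205.7), so they match. Descending onto it.

>>> play_rows --steps "-0.4 -0.2 4 0 0 0; 0 0 4 0 0 0; 0 0 4 0 0 0; 0 0 2 0 0 0; 0 0 1 0 0 0"

```text
time: 2.65
eef_pos: [0.4933, 0.3038, 0.0058]
tcp_rot: [-1.21, -2.896, 0.005]
force: [0.7, -0.4, 0.5]
gripper_width: 1.003
grasp_force: 0.0
```

>>> play_rows --steps "0 0 0 0 0 0; 0 0 0 0 0 0; 0 0 0 0 0 0; 0 0 0 0 0 0; 0 0 0 0 0 0"

```text
time: 3.15
eef_pos: [0.4964, 0.3047, 0.0098]
tcp_rot: [1.212, 2.897, 0.002]
force: [0.6, -0.6, 0.1]
gripper_width: 0.999
grasp_force: 0.0
```

>>> play_rows --steps "0 0 0 0 0 0; 0 0 0 0 0 0; 0 0 0 0 0 0; 0 0 0 0 0 0; 0 0 0 0 0 0" --grip 1 --squeeze 20

```text
time: 3.65
eef_pos: [0.4956, 0.3043, 0.0086]
tcp_rot: [-1.213, -2.898, 0.0]
force: [0.4, 0.1, 0.3]
gripper_width: 0.621
grasp_force: 0.0
```

>>> play_rows --steps "0 0 0 0 0 0; 0 0 0 0 0 0; 0 0 0 0 0 0; 0 0 0 0 0 0; 0 0 0 0 0 0"

```text
time: 4.15
eef_pos: [0.4957, 0.3044, 0.0086]
tcp_rot: [1.213, 2.898, 0.0]
force: [-0.1, 0.7, -0.7]
gripper_width: 0.294
grasp_force: 20.0
```

>>> play_rows --steps "0 0 -1 0 0 0; 0 0 -2.5 0 0 0; 0 0 -3.5 0 0 0; 0 0 -3.5 0 0 0; 0 0 -1.5 0 0 0"

```text
time: 4.65
eef_pos: [0.4975, 0.3053, 0.1333]
tcp_rot: [1.211, 2.894, 0.007]
force: [0.9, 0.8, -1.8]
gripper_width: 0.295
grasp_force: 20.0
```

>>> play_rows --steps "-1.65 -1.3 0 0 0 0; -3.3 -2.6 0 0 0 0; -3.3 -2.6 0 0 0 0; -3.3 -2.6 0 0 0 0; -3.3 -2.6 0 0 0 0"

```text
time: 5.15
eef_pos: [0.516, 0.1149, 0.1281]
tcp_rot: [-1.212, -2.898, 0.001]
force: [-0.7, -0.5, -0.7]
gripper_width: 0.296
grasp_force: 20.0
```

>>> play_rows --steps "-3.3 -2.6 0 0 0 0; -3.3 -2.6 0 0 0 0; -3.3 -2.6 0 0 0 0; -3.3 -2.6 0 0 0 0; -3.3 -2.6 0 0 0 0"

```text
time: 5.65
eef_pos: [0.5392, -0.094, 0.1281]
tcp_rot: [-1.213, -2.897, 0.0]
force: [1.2, 0.3, -1.3]
gripper_width: 0.3
grasp_force: 20.0
```

>>> play_rows --steps "-3.3 -2.6 0 0 0 0; -3.3 -2.6 0 0 0 0; -3.3 -2.6 0 0 0 0; -1.65 -1.3 0 0 0 0; 0 0 0 0 0 0"

```text
time: 6.15
eef_pos: [0.5555, -0.2411, 0.128]
tcp_rot: [-1.217, -2.895, 0.001]
force: [-0.1, 0.7, -1.0]
gripper_width: 0.295
grasp_force: 20.0
```

>>> play_rows --steps "0 0 0 0 0 0; 0 0 0 0 0 0; 0 0 0 0 0 0; 0 0 0 0 0 0; 0 0 0 0 0 0"

```text
time: 6.65
eef_pos: [0.5561, -0.2378, 0.1288]
tcp_rot: [1.211, 2.898, -0.0]
force: [0.6, 0.4, -1.4]
gripper_width: 0.294
grasp_force: 20.0
```

```bash
python3 - <<'E'
from h import *
S=arm.state();im=vision.get_image('wrist');c=cam('wrist',S)
im=np.clip(im[:,:,::-1]*1.2,0,255).astype(np.uint8)
for p in[(.5974,-.2796,.012),(.5566,-.2383,.012),(.5159,-.197,.012),(.4751,-.1557,.012)]:
    u=proj(c,p)[0]; print(u.round(1)); cv2.circle(im,tuple(int(v) for v in u),2,(0,0,255),1)
cv2.imwrite('pics/w2.png',im)
E
python3 go.py s2
```

```text
[277.8 254.9]
[277.8 201.3]
[277.9 142.2]
[277.9  77.6]
6.7 [ 0.5561 -0.238   0.1288] yaw_y 44.62 tilt [ 2.e-04 -1.e-04 -1.e+00] [-0.49  0.2   1.58  0.    1.36 -1.27]
s2 [-0.06  0.01  0.  ]
```

View pics/w2.png

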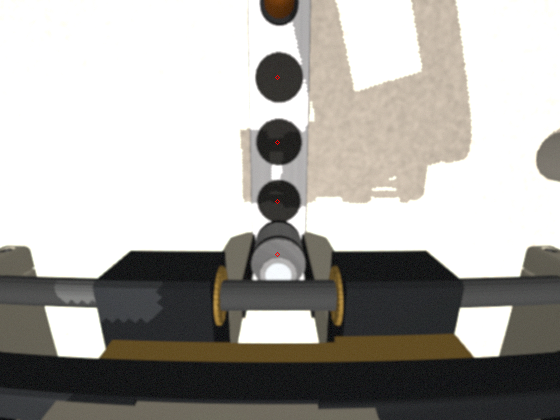

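Pads at (279,201), (279,142) and (279,77) sit under the predictions, so the rail pose holds to about 1 mm. Lowering lens b.

>>> play_rows --steps "0 0 3 0 0 0; 0 0 3.5 0 0 0; 0 0 2.5 0 0 0; 0 0 1.0 0 0 0; 0 0 0.5 0 0 0"

```text
time: 7.2
eef_pos: [0.5553, -0.2381, 0.0226]
tcp_rot: [-1.212, -2.896, -0.0]
force: [-0.1, 0.2, -1.1]
gripper_width: 0.299
grasp_force: 20.0
```

>>> play_rows --steps "0 0 0.1 0 0 0; 0 0 0.1 0 0 0; 0 0 0.1 0 0 0; 0 0 0.1 0 0 0; 0 0 0.1 0 0 0"

```text
time: 7.7
eef_pos: [0.5564, -0.2387, 0.0193]
tcp_rot: [1.213, 2.897, -0.0]
force: [-0.1, -0.3, -0.7]
gripper_width: 0.295
grasp_force: 20.0
```

>>> play_rows --steps "0 0 0.1 0 0 0; 0 0 0 0 0 0; 0 0 0 0 0 0; 0 0 0 0 0 0; 0 0 0 0 0 0"

```text
time: 8.2
eef_pos: [0.556, -0.2385, 0.0177]
tcp_rot: [1.213, 2.898, -0.0]
force: [-0.1, -0.5, -0.3]
gripper_width: 0.296
grasp_force: 20.0
```

>>> play_rows --steps "0 0 0 0 0 0; 0 0 0 0 0 0; 0 0 0 0 0 0; 0 0 0 0 0 0; 0 0 0 0 0 0" --grip 0

```text
time: 8.7
eef_pos: [0.556, -0.2385, 0.0177]
tcp_rot: [1.213, 2.898, -0.0]
force: [0.3, -0.5, 0.2]
gripper_width: 0.676
grasp_force: 0.0
```

>>> play_rows --steps "0 0 0 0 0 0; 0 0 0 0 0 0; 0 0 -1 0 0 0; 0 0 -3 0 0 0; 0 0 -4 0 0 0"

```text
time: 9.2
eef_pos: [0.5542, -0.2376, 0.0968]
tcp_rot: [-1.211, -2.894, -0.001]
force: [0.8, 0.2, -0.5]
gripper_width: 0.996
grasp_force: 0.0
```

>>> play_rows --steps "0 0 -3 0 0 0; 0 0 -1 0 0 0; 1.3 1.5 0 0 0 0; 2.6 3 0 0 0 0; 2.6 3 0 0 0 0"

```text
time: 9.7
eef_pos: [0.5633, -0.1389, 0.1372]
tcp_rot: [-1.215, -2.896, -0.0]
force: [0.3, 0.6, 0.8]
gripper_width: 1.002
grasp_force: 0.0
```

>>> play_rows --steps "2.6 3 0 0 0 0; 2.6 3 0 0 0 0; 2.6 3 0 0 0 0; 2.6 3 0 0 0 0; 2.6 3 0 0 0 0"

```text
time: 10.2
eef_pos: [0.5788, 0.06, 0.137]
tcp_rot: [-1.213, -2.897, 0.001]
force: [0.8, 0.8, -0.3]
gripper_width: 0.998
grasp_force: 0.0
```

>>> play_rows --steps "2.6 3 0 0 0 0; 2.6 3 0 0 0 0; 2.6 3 0 0 0 0; 2.6 2.8 0 0 0 0; 2.6 2.8 0 0 0 0"

```text
time: 10.7
eef_pos: [0.5915, 0.2549, 0.1369]
tcp_rot: [-1.213, -2.897, 0.001]
force: [0.3, 0.9, 0.0]
gripper_width: 1.001
grasp_force: 0.0
```

>>> play_rows --steps "1.1 1.5 0 0 0 0; 0 0 0 0 0 0; 0 0 0 0 0 0; 0 0 0 0 0 0; 0 0 0 0 0 0"

```text
time: 11.2
eef_pos: [0.5951, 0.2705, 0.1375]
tcp_rot: [-1.215, -2.897, 0.001]
force: [0.0, 0.2, -0.5]
gripper_width: 0.999
grasp_force: 0.0
```

```bash
python3 go.py a
```

```text
11.2 [0.5951 0.2705 0.1375] yaw_y 44.5 tilt [-3.e-04 -3.e-04 -1.e+00] [ 0.35  0.32  1.42 -0.    1.4  -0.43]
a [ 0.12  0.09 -0.  ]
```

>>> play_rows --steps "0.1 0.1 3.5 0 0 0; 0 0 4 0 0 0; 0 0 3 0 0 0; 0 0 1.2 0 0 0; 0 0 0.6 0 0 0"

```text
time: 11.7
eef_pos: [0.5944, 0.2722, 0.0134]
tcp_rot: [-1.214, -2.896, 0.002]
force: [0.3, -0.5, 0.5]
gripper_width: 1.0
grasp_force: 0.0
```

>>> play_rows --steps "0 0 0.3 0 0 0; 0 0 0.2 0 0 0; 0 0 0.2 0 0 0; 0 0 0.1 0 0 0; 0 0 0 0 0 0"

```text
time: 12.2
eef_pos: [0.5954, 0.2734, 0.0072]
tcp_rot: [1.213, 2.898, 0.001]
force: [0.1, -0.0, 0.2]
gripper_width: 1.0
grasp_force: 0.0
```

>>> play_rows --steps "0 0 0 0 0 0; 0 0 0 0 0 0; 0 0 0 0 0 0; 0 0 0 0 0 0; 0 0 0 0 0 0" --grip 1

```text
time: 12.7
eef_pos: [0.5951, 0.2732, 0.0066]
tcp_rot: [-1.213, -2.898, 0.0]
force: [0.5, 0.3, 0.2]
gripper_width: 0.616
grasp_force: 0.0
```

>>> play_rows --steps "0 0 0 0 0 0; 0 0 0 0 0 0; 0 0 0 0 0 0; 0 0 0 0 0 0; 0 0 0 0 0 0"

```text
time: 13.2
eef_pos: [0.5951, 0.2732, 0.0066]
tcp_rot: [1.213, 2.898, -0.0]
force: [0.5, -0.2, -0.3]
gripper_width: 0.293
grasp_force: 20.0
```

```bash
python3 go.py s1
```

```text
13.2 [0.5951 0.2732 0.0066] yaw_y 44.58 tilt [ 0. -0. -1.] [ 0.35  0.46  1.5  -0.    1.19 -0.43]
s1 [-39.54 -38.63   0.  ]
```

>>> play_rows --steps "0 0 -1 0 0 0; 0 0 -2.5 0 0 0; 0 0 -3.5 0 0 0; 0 0 -3.5 0 0 0; 0 0 -1.5 0 0 0"

```text
time: 13.7
eef_pos: [0.5972, 0.274, 0.1318]
tcp_rot: [1.211, 2.894, 0.007]
force: [-0.2, -0.2, -0.5]
gripper_width: 0.296
grasp_force: 20.0
```

>>> play_rows --steps "-1.5 -1.45 0 0 0 0; -3 -2.9 0 0 0 0; -3 -2.9 0 0 0 0; -3 -2.9 0 0 0 0; -3 -2.9 0 0 0 0"

```text
time: 14.2
eef_pos: [0.5963, 0.0839, 0.1261]
tcp_rot: [-1.212, -2.898, 0.001]
force: [-0.6, -0.4, -1.1]
gripper_width: 0.295
grasp_force: 20.0
```

>>> play_rows --steps "-3 -2.9 0 0 0 0; -3 -2.9 0 0 0 0; -3 -2.9 0 0 0 0; -3 -2.9 0 0 0 0; -3 -2.9 0 0 0 0"

```text
time: 14.7
eef_pos: [0.5983, -0.1247, 0.1261]
tcp_rot: [-1.213, -2.897, -0.0]
force: [0.4, 0.4, -0.9]
gripper_width: 0.292
grasp_force: 20.0
```

>>> play_rows --steps "-3 -2.9 0 0 0 0; -3 -2.9 0 0 0 0; -3 -2.9 0 0 0 0; -2 -2.4 0 0 0 0; 0 0 0 0 0 0"

```text
time: 15.2
eef_pos: [0.5957, -0.2837, 0.1259]
tcp_rot: [-1.219, -2.895, 0.002]
force: [0.2, 0.8, -1.5]
gripper_width: 0.298
grasp_force: 20.0
```

>>> play_rows --steps "0 0 0 0 0 0; 0 0 0 0 0 0; 0 0 0 0 0 0; 0 0 0 0 0 0; 0 0 0 0 0 0"

```text
time: 15.7
eef_pos: [0.5973, -0.2786, 0.1268]
tcp_rot: [1.211, 2.899, 0.0]
force: [-0.1, 0.1, -1.6]
gripper_width: 0.296
grasp_force: 20.0
```

```bash
python3 go.py s1
```

```text
15.7 [ 0.5973 -0.2786  0.1268] yaw_y 44.64 tilt [ 1.e-04 -0.e+00 -1.e+00] [-0.51  0.34  1.41  0.    1.39 -1.29]
s1 [-0.08 -0.06  0.  ]
```

>>> play_rows --steps "-0.1 0 3 0 0 0; 0 0 3.5 0 0 0; 0 0 2.5 0 0 0; 0 0 1.0 0 0 0; 0 0 0.5 0 0 0"

```text
time: 16.2
eef_pos: [0.5971, -0.2795, 0.0205]
tcp_rot: [-1.212, -2.896, -0.0]
force: [0.1, -0.1, -1.4]
gripper_width: 0.297
grasp_force: 20.0
```

>>> play_rows --steps "0 0 0.1 0 0 0; 0 0 0.1 0 0 0; 0 0 0.1 0 0 0; 0 0 0.1 0 0 0; 0 0 0.1 0 0 0"

```text
time: 16.7
eef_pos: [0.5981, -0.2804, 0.0173]
tcp_rot: [1.213, 2.897, -0.0]
force: [-0.2, -0.4, -0.9]
gripper_width: 0.295
grasp_force: 20.0
```

>>> play_rows --steps "0 0 0.1 0 0 0; 0 0 0 0 0 0; 0 0 0 0 0 0; 0 0 0 0 0 0; 0 0 0 0 0 0"

```text
time: 17.2
eef_pos: [0.5977, -0.2801, 0.0156]
tcp_rot: [-1.213, -2.898, 0.0]
force: [-0.0, -1.1, -0.2]
gripper_width: 0.296
grasp_force: 20.0
```

>>> play_rows --steps "0 0 0 0 0 0; 0 0 0 0 0 0; 0 0 0 0 0 0; 0 0 0 0 0 0; 0 0 0 0 0 0" --grip 0

```text
time: 17.7
eef_pos: [0.5978, -0.2802, 0.0157]
tcp_rot: [1.213, 2.898, -0.0]
force: [-0.1, -0.2, 0.4]
gripper_width: 0.679
grasp_force: 0.0
```

>>> play_rows --steps "0 0 0 0 0 0; 0 0 0 0 0 0; 0 0 -1 0 0 0; 0 0 -3 0 0 0; 0 0 -4 0 0 0"

```text
time: 18.2
eef_pos: [0.596, -0.2792, 0.0945]
tcp_rot: [-1.211, -2.894, -0.001]
force: [0.2, -0.2, -0.1]
gripper_width: 0.997
grasp_force: 0.0
```

>>> play_rows --steps "0 0 -4 0 0 0; 0 0 -1 0 0 0; 1.7 1 0 0 0 0; 3.4 1.95 0 0 0 0; 3.4 1.95 0 0 0 0"

```text
time: 18.7
eef_pos: [0.5725, -0.1847, 0.1458]
tcp_rot: [1.215, 2.897, 0.0]
force: [-0.4, 1.0, -0.2]
gripper_width: 1.0
grasp_force: 0.0
```

>>> play_rows --steps "3.4 1.95 0 0 0 0; 3.4 1.95 0 0 0 0; 3.4 1.95 0 0 0 0; 3.4 1.95 0 0 0 0; 3.4 1.95 0 0 0 0"

```text
time: 19.2
eef_pos: [0.5224, 0.0057, 0.1459]
tcp_rot: [1.213, 2.898, 0.0]
force: [0.1, 0.4, -0.1]
gripper_width: 1.001
grasp_force: 0.0
```

>>> play_rows --steps "3.4 1.95 0 0 0 0; 3.4 1.95 0 0 0 0; 3.4 1.95 0 0 0 0; 3.4 1.95 0 0 0 0; 3.4 1.95 0 0 0 0"

```text
time: 19.7
eef_pos: [0.4726, 0.1953, 0.146]
tcp_rot: [1.213, 2.898, 0.0]
force: [0.2, -0.2, 1.4]
gripper_width: 1.0
grasp_force: 0.0
```

>>> play_rows --steps "0.9 0.6 0 0 0 0; 0 0 0 0 0 0; 0 0 0 0 0 0; 0 0 0 0 0 0; 0 0 0 0 0 0"

```text
time: 20.2
eef_pos: [0.4716, 0.2032, 0.1456]
tcp_rot: [1.216, 2.897, -0.0]
force: [0.5, 1.0, -0.4]
gripper_width: 1.0
grasp_force: 0.0
```

```bash
python3 go.py c; python3 - <<'E'
from h import *
S=arm.state();im=vision.get_image('wrist');c=cam('wrist',S)
t=vision.get_image('top')
im=np.clip(im[:,:,::-1]*1.0,0,255).astype(np.uint8)
for p in[(.471,.2045,.061),(.576,.179,.075)]:
    u=proj(c,p)[0]; print(u.round(1)); cv2.circle(im,tuple(int(v) for v in u),2,(0,0,255),1)
z=cv2.resize(t[190:300,325:435,::-1],(300,300),interpolation=cv2.INTER_CUBIC)
im=im.copy(); o=np.zeros((420,800,3),np.uint8);o[:,:500]=im[:,30:530];o[:300,500:]=np.clip(z*1.4,0,255)
cv2.imwrite('pics/w3.png',o)
E
```

```text
20.2 [0.4716 0.2032 0.1456] yaw_y 44.47 tilt [-1.e-04 -3.e-04 -1.e+00] [ 0.31 -0.06  1.82 -0.    1.38 -0.47]
c [ 0.13  0.05 -0.  ]
[278.3 207.8]
[339.4 306.6]
```

View pics/w3.png

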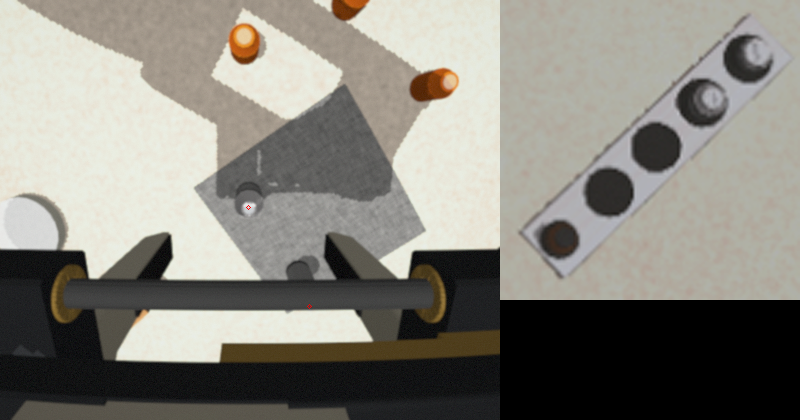

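Lenses a and b stand centred on their pads, and the lens c top sits under its marker at (248,207). Grasping c.

>>> play_rows --steps "0.1 0 3.5 0 0 0; 0 0 4 0 0 0; 0 0 3 0 0 0; 0 0 1.2 0 0 0; 0 0 0.6 0 0 0"

```text
time: 20.8
eef_pos: [0.4698, 0.2046, 0.0216]
tcp_rot: [-1.213, -2.896, 0.002]
force: [-0.8, 0.3, 0.5]
gripper_width: 1.002
grasp_force: 0.0
```

>>> play_rows --steps "0 0 0.5 0 0 0; 0 0 0.3 0 0 0; 0 0 0.2 0 0 0; 0 0 0 0 0 0; 0 0 0 0 0 0"

```text
time: 21.3
eef_pos: [0.471, 0.2053, 0.0133]
tcp_rot: [1.213, 2.897, 0.001]
force: [0.1, 0.2, -0.5]
gripper_width: 0.999
grasp_force: 0.0
```

>>> play_rows --steps "0 0 0 0 0 0; 0 0 0 0 0 0; 0 0 0 0 0 0; 0 0 0 0 0 0; 0 0 0 0 0 0" --grip 1

```text
time: 21.8
eef_pos: [0.4705, 0.2052, 0.0126]
tcp_rot: [1.213, 2.898, -0.0]
force: [0.3, -0.6, -0.6]
gripper_width: 0.619
grasp_force: 0.0
```

>>> play_rows --steps "0 0 0 0 0 0; 0 0 0 0 0 0; 0 0 0 0 0 0; 0 0 0 0 0 0; 0 0 0 0 0 0"

```text
time: 22.3
eef_pos: [0.4705, 0.2052, 0.0126]
tcp_rot: [-1.213, -2.898, -0.0]
force: [-0.1, -0.3, -0.8]
gripper_width: 0.3
grasp_force: 20.0
```

```bash
python3 go.py s3
```

```text
22.3 [0.4705 0.2052 0.0126] yaw_y 44.58 tilt [-0.  0. -1.] [ 0.31  0.1   1.91  0.    1.12 -0.47]
s3 [-31.84 -24.99  -0.  ]
```

>>> play_rows --steps "0 0 -1 0 0 0; 0 0 -2.5 0 0 0; 0 0 -3.5 0 0 0; 0 0 -3.5 0 0 0; 0 0 -1.5 0 0 0"

```text
time: 22.8
eef_pos: [0.4723, 0.2058, 0.1369]
tcp_rot: [1.211, 2.894, 0.006]
force: [0.1, 0.2, -1.3]
gripper_width: 0.298
grasp_force: 20.0
```

>>> play_rows --steps "-1.5 -1.2 0 0 0 0; -3 -2.35 0 0 0 0; -3 -2.35 0 0 0 0; -3 -2.35 0 0 0 0; -3 -2.35 0 0 0 0"

```text
time: 23.3
eef_pos: [0.4892, 0.0333, 0.132]
tcp_rot: [-1.212, -2.898, 0.0]
force: [0.7, 0.4, -1.6]
gripper_width: 0.297
grasp_force: 20.0
```

>>> play_rows --steps "-3 -2.35 0 0 0 0; -3 -2.35 0 0 0 0; -3 -2.35 0 0 0 0; -3 -2.35 0 0 0 0; -3 -2.35 0 0 0 0"

```text
time: 23.8
eef_pos: [0.5108, -0.1561, 0.1319]
tcp_rot: [-1.213, -2.897, -0.0]
force: [0.9, 0.6, -1.4]
gripper_width: 0.295
grasp_force: 20.0
```

>>> play_rows --steps "-2.3 -1.8 0 0 0 0; -1 -0.85 0 0 0 0; 0 0 0 0 0 0; 0 0 0 0 0 0; 0 0 0 0 0 0"

```text
time: 24.3
eef_pos: [0.5155, -0.1953, 0.1324]
tcp_rot: [-1.211, -2.898, -0.001]
force: [-0.3, -0.2, -1.8]
gripper_width: 0.299
grasp_force: 20.0
```

>>> play_rows --steps "0 0 0 0 0 0; 0 0 0 0 0 0; 0 0 0 0 0 0; 0 0 0 0 0 0; 0 0 0 0 0 0"

```text
time: 24.8
eef_pos: [0.5156, -0.1967, 0.1327]
tcp_rot: [1.213, 2.898, 0.0]
force: [0.5, -0.4, -1.7]
gripper_width: 0.297
grasp_force: 20.0
```

```bash
python3 go.py s3
```

```text
24.8 [ 0.5156 -0.1967  0.1327] yaw_y 44.59 tilt [ 1.e-04 -0.e+00 -1.e+00] [-0.46  0.06  1.72  0.    1.36 -1.24]
s3 [-0.04 -0.    0.  ]
```

Descend 11.1 cm.

>>> play_rows --steps "0 0 3 0 0 0; 0 0 3.5 0 0 0; 0 0 2.5 0 0 0; 0 0 1.0 0 0 0; 0 0 0.5 0 0 0"

```text
time: 25.3
eef_pos: [0.515, -0.1965, 0.0267]
tcp_rot: [-1.212, -2.896, -0.0]
force: [0.3, 0.3, -2.5]
gripper_width: 0.294
grasp_force: 20.0
```

>>> play_rows --steps "0 0 0.1 0 0 0; 0 0 0.1 0 0 0; 0 0 0.1 0 0 0; 0 0 0.1 0 0 0; 0 0 0.1 0 0 0"

```text
time: 25.8
eef_pos: [0.516, -0.197, 0.0232]
tcp_rot: [1.212, 2.897, -0.0]
force: [-1.1, 1.1, -2.0]
gripper_width: 0.295
grasp_force: 20.0
```

>>> play_rows --steps "0 0 0.1 0 0 0; 0 0 0 0 0 0; 0 0 0 0 0 0; 0 0 0 0 0 0; 0 0 0 0 0 0"

```text
time: 26.3
eef_pos: [0.5156, -0.1968, 0.0216]
tcp_rot: [-1.213, -2.898, 0.0]
force: [-0.3, 0.2, -1.8]
gripper_width: 0.297
grasp_force: 20.0
```

```bash
python3 go.py d
```

```text
26.3 [ 0.5156 -0.1968  0.0216] yaw_y 44.58 tilt [-1.e-04  0.e+00 -1.e+00] [-0.46  0.19  1.8  -0.    1.15 -1.24]
d [22.53 30.68 -0.  ]
```

>>> play_rows --steps "0 0 0.05 0 0 0; 0 0 0 0 0 0; 0 0 0 0 0 0; 0 0 0 0 0 0; 0 0 0 0 0 0" --grip 0

```text
time: 26.8
eef_pos: [0.5157, -0.1969, 0.0212]
tcp_rot: [1.213, 2.898, -0.0]
force: [0.4, 0.7, -0.4]
gripper_width: 0.676
grasp_force: 0.0
```

>>> play_rows --steps "0 0 0 0 0 0; 0 0 0 0 0 0; 0 0 -1 0 0 0; 0 0 -3 0 0 0; 0 0 -4 0 0 0"

```text
time: 27.3
eef_pos: [0.5139, -0.196, 0.1004]
tcp_rot: [-1.211, -2.894, -0.0]
force: [0.5, 0.1, 0.3]
gripper_width: 0.998
grasp_force: 0.0
```

>>> play_rows --steps "0 0 -4 0 0 0; 0 0 -1 0 0 0; 1.1 1.5 0 0 0 0; 2.2 3 0 0 0 0; 2.2 3 0 0 0 0"

```text
time: 27.8
eef_pos: [0.5303, -0.1044, 0.1513]
tcp_rot: [1.216, 2.897, 0.0]
force: [-0.4, 1.0, 0.8]
gripper_width: 1.0
grasp_force: 0.0
```

>>> play_rows --steps "2.2 3 0 0 0 0; 2.2 3 0 0 0 0; 2.2 3 0 0 0 0; 2.2 3 0 0 0 0; 2.2 3 0 0 0 0"

```text
time: 28.3
eef_pos: [0.5599, 0.0802, 0.1512]
tcp_rot: [-1.213, -2.898, 0.0]
force: [0.4, 0.8, 0.4]
gripper_width: 0.995
grasp_force: 0.0
```

>>> play_rows --steps "2.2 3 0 0 0 0; 2.2 3 0 0 0 0; 1.6 2.2 0 0 0 0; 0 0 0 0 0 0; 0 0 0 0 0 0"

```text
time: 28.8
eef_pos: [0.576, 0.1792, 0.1508]
tcp_rot: [-1.211, -2.898, 0.001]
force: [-0.2, 0.3, -0.0]
gripper_width: 1.0
grasp_force: 0.0
```

>>> play_rows --steps "0 0 0 0 0 0; 0 0 0 0 0 0; 0 0 0 0 0 0; 0 0 0 0 0 0; 0 0 0 0 0 0"

```text
time: 29.3
eef_pos: [0.5764, 0.1785, 0.1512]
tcp_rot: [1.214, 2.898, 0.0]
force: [0.0, 0.2, -0.1]
gripper_width: 1.003
grasp_force: 0.0
```

```bash
python3 go.py d
```

```text
29.3 [0.5764 0.1785 0.1512] yaw_y 44.54 tilt [ 1.e-04  0.e+00 -1.e+00] [ 0.22  0.18  1.56 -0.    1.4  -0.56]
d [ 0.06  0.   -0.  ]
```

>>> play_rows --steps "0 0 3.5 0 0 0; 0 0 4 0 0 0; 0 0 3 0 0 0; 0 0 1.2 0 0 0; 0 0 0.6 0 0 0"

```text
time: 29.8
eef_pos: [0.5755, 0.1787, 0.0269]
tcp_rot: [-1.212, -2.896, 0.002]
force: [-0.3, -0.3, 0.9]
gripper_width: 1.005
grasp_force: 0.0
```

>>> play_rows --steps "0 0 0.6 0 0 0; 0 0 0.4 0 0 0; 0 0 0.2 0 0 0; 0 0 0 0 0 0; 0 0 0 0 0 0"

```text
time: 30.3
eef_pos: [0.5768, 0.179, 0.0168]
tcp_rot: [1.213, 2.897, 0.001]
force: [-0.1, 0.1, -0.3]
gripper_width: 0.998
grasp_force: 0.0
```

>>> play_rows --steps "0 0 0 0 0 0; 0 0 0 0 0 0; 0 0 0 0 0 0; 0 0 0 0 0 0; 0 0 0 0 0 0" --grip 1

```text
time: 30.8
eef_pos: [0.5763, 0.1789, 0.0161]
tcp_rot: [-1.213, -2.898, 0.0]
force: [-0.2, 0.5, -0.2]
gripper_width: 0.616
grasp_force: 0.0
```

>>> play_rows --steps "0 0 0 0 0 0; 0 0 0 0 0 0; 0 0 0 0 0 0; 0 0 0 0 0 0; 0 0 0 0 0 0"

```text
time: 31.3
eef_pos: [0.5764, 0.1789, 0.0161]
tcp_rot: [1.213, 2.898, 0.0]
force: [-0.4, -0.2, 0.4]
gripper_width: 0.296
grasp_force: 20.0
```

```bash
python3 go.py s4
```

```text
31.3 [0.5764 0.1789 0.0161] yaw_y 44.57 tilt [ 0.  0. -1.] [ 0.22  0.32  1.65  0.    1.17 -0.56]
s4 [-16.73 -30.7   -0.  ]
```

>>> play_rows --steps "0 0 -1 0 0 0; 0 0 -2.5 0 0 0; 0 0 -3.5 0 0 0; 0 0 -3.5 0 0 0; 0 0 -1.5 0 0 0"

```text
time: 31.8
eef_pos: [0.5784, 0.1794, 0.1409]
tcp_rot: [1.211, 2.894, 0.005]
force: [0.4, 0.0, -0.9]
gripper_width: 0.295
grasp_force: 20.0
```

>>> play_rows --steps "-0.85 -1.5 0 0 0 0; -1.6 -2.95 0 0 0 0; -1.6 -2.95 0 0 0 0; -1.6 -2.95 0 0 0 0; -1.6 -2.95 0 0 0 0"

```text
time: 32.3
eef_pos: [0.5302, 0.0321, 0.1337]
tcp_rot: [-1.212, -2.895, 0.002]
force: [0.0, -0.5, -2.5]
gripper_width: 0.298
grasp_force: 20.0
```

>>> play_rows --steps "-1.6 -2.95 0 0 0 0; -1.6 -2.95 0 0 0 0; -1.6 -2.95 0 0 0 0; -1.6 -2.95 0 0 0 0; -1.6 -2.95 0 0 0 0"

```text
time: 32.8
eef_pos: [0.4811, -0.128, 0.1338]
tcp_rot: [-1.212, -2.895, 0.001]
force: [0.3, 0.5, -1.6]
gripper_width: 0.294
grasp_force: 20.0
```

>>> play_rows --steps "-1 -1.8 0 0 0 0; -0.45 -0.85 0 0 0 0; 0 0 0 0 0 0; 0 0 0 0 0 0; 0 0 0 0 0 0"

```text
time: 33.3
eef_pos: [0.4749, -0.1545, 0.1358]
tcp_rot: [-1.211, -2.898, -0.001]
force: [-0.4, -0.0, -2.4]
gripper_width: 0.297
grasp_force: 20.0
```

>>> play_rows --steps "0 0 0 0 0 0; 0 0 0 0 0 0; 0 0 0 0 0 0; 0 0 0 0 0 0; 0 0 0 0 0 0"

```text
time: 33.8
eef_pos: [0.475, -0.1554, 0.1362]
tcp_rot: [1.213, 2.898, 0.0]
force: [-0.4, -0.2, -2.5]
gripper_width: 0.296
grasp_force: 20.0
```

```bash
python3 go.py s4
```

```text
33.8 [ 0.475  -0.1554  0.1362] yaw_y 44.59 tilt [ 1.e-04 -0.e+00 -1.e+00] [-0.42 -0.09  1.86  0.    1.37 -1.2 ]
s4 [-0.03 -0.01  0.  ]
```

>>> play_rows --steps "0 0 3 0 0 0; 0 0 3.5 0 0 0; 0 0 2.5 0 0 0; 0 0 1.0 0 0 0; 0 0 0.5 0 0 0"

```text
time: 34.3
eef_pos: [0.4743, -0.1553, 0.0303]
tcp_rot: [-1.212, -2.896, -0.0]
force: [-0.6, -0.3, -2.2]
gripper_width: 0.297
grasp_force: 20.0
```

>>> play_rows --steps "0 0 0.1 0 0 0; 0 0 0.1 0 0 0; 0 0 0.1 0 0 0; 0 0 0.1 0 0 0; 0 0 0.1 0 0 0"

```text
time: 34.8
eef_pos: [0.4753, -0.1557, 0.0266]
tcp_rot: [1.213, 2.897, -0.0]
force: [0.3, 0.4, -1.6]
gripper_width: 0.301
grasp_force: 20.0
```

>>> play_rows --steps "0 0 0.1 0 0 0; 0 0 0.05 0 0 0; 0 0 0 0 0 0; 0 0 0 0 0 0; 0 0 0 0 0 0"

```text
time: 35.3
eef_pos: [0.475, -0.1556, 0.0251]
tcp_rot: [1.213, 2.898, -0.0]
force: [-3.1, 1.2, 6.4]
gripper_width: 0.3
grasp_force: 20.0
```

>>> play_rows --steps "0 0 0 0 0 0; 0 0 0 0 0 0; 0 0 0 0 0 0; 0 0 0 0 0 0; 0 0 0 0 0 0" --grip 0

```text
time: 35.8
eef_pos: [0.4748, -0.1555, 0.0245]
tcp_rot: [-1.213, -2.898, 0.0]
force: [1.0, 0.0, -0.2]
gripper_width: 0.678
grasp_force: 0.0
```

>>> play_rows --steps "0 0 0 0 0 0; 0 0 0 0 0 0; 0 0 -1 0 0 0; 0 0 -3 0 0 0; 0 0 -4 0 0 0"

```text
time: 36.3
eef_pos: [0.4732, -0.1547, 0.1041]
tcp_rot: [-1.211, -2.894, -0.0]
force: [1.2, -0.1, -0.1]
gripper_width: 0.997
grasp_force: 0.0
```

>>> play_rows --steps "0 0 -4 0 0 0; 0 0 -2 0 0 0; 2 3 0 0 0 0; 3 3 0 0 0 0; 3 3 0 0 0 0"

```text
time: 36.8
eef_pos: [0.4831, -0.0344, 0.1659]
tcp_rot: [1.215, 2.896, 0.001]
force: [0.6, 1.2, 0.3]
gripper_width: 1.001
grasp_force: 0.0
```

>>> play_rows --steps "3 3 0 0 0 0; 3 3 0 0 0 0; 3 3 0 0 0 0; 3 3 0 0 0 0; 0 0 0 0 0 0"

```text
time: 37.3
eef_pos: [0.4837, 0.1389, 0.1656]
tcp_rot: [1.206, 2.901, 0.003]
force: [-0.4, -0.4, 0.3]
gripper_width: 1.0
grasp_force: 0.0
```

```bash
python3 - <<'E'
from h import *
t=vision.get_image('top')[:,:,::-1];s=vision.get_image('side')[:,:,::-1]
f=lambda i:np.clip(cv2.resize(i,(400,400),interpolation=cv2.INTER_CUBIC)*1.4,0,255).astype(np.uint8)
cv2.imwrite('pics/f.png',np.hstack([f(t[190:300,325:435]),f(s[120:250,250:380])]))
E
```

```text
(no output)
```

View pics/f.png

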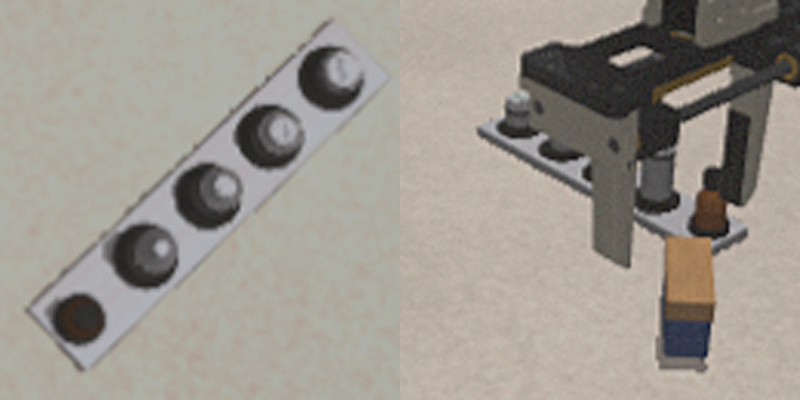

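The top view shows all four objectives upright and centred on their pads, in order, with the tallest next to the oil bottle. The slide box is undisturbed. Handing in.

```bash
python3 -c "
from cell import arm
print(arm.finish_job())"
```

```text
the job is handed in; nothing more can be done
None
```

All four objectives stand upright and centred on the rail pads in height order, tallest next to the oil bottle, and the job was handed in at about 37 s; the hand-in returned no verdict.

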